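# Charge the ball hopper and index the feeder to its next hole

### The job

Pick up the small tray by its upright grip, tip its five grinding balls into the round hopper on the sliding feeder, and stand the tray back upright on the worktop. Then pull up the feeder's lock plunger by its knob, slide the carriage along the rail away from the robot to the very next hole, and let the pin go fully home in that hole. Finish while still holding the knob between the fingers with the pin home (do not let go), and leave the petri dishes and the tape roll where they are.

Things in the scene. Friction and masses are not known exactly. Their poses are not given: they have to be found in the camera images.
- station: fixed feeder: grey base plate 360 x 110 x 8 mm with an aluminium ladder rail, 40 mm wide, top at z 36 mm, that has three vertical 13 mm holes in a row, 60 mm apart, at x = +30, +90, +150 mm. Origin: centre of the base's underside. x runs along the rail, the way the carriage slides, roughly away from the robot; z up.
- carriage (a joint): position (m) of the carriage along the station's +x: 0 = pin in the first hole (start), 0.060 = next hole, 0.120 = last. Aluminium plate 190 x 66 mm, top at z 50 mm, hopper on its near end, plunger on its far end; moved by the plunger's knob. About 2 N of friction; with the 10 mm pin in a hole it has 1.5 mm of play each way.
- plunger (a joint): lift (m) of the lock plunger: 0 = pin fully home in a hole, 0.026 = pulled up to its stop. The pin clears the rail above 0.018. A spring pushes it down with about 4 N when home, 8 N when fully up; between holes the pin rests on the rail at about 0.018.
- knob: black round knob of the lock plunger, 26 mm diameter, at the far end of the carriage; moves with carriage and plunger. Axes as the station's. Origin on the pin's axis, at worktop height when the pin is home.
- knob_grip (a point): centre of the knob, where to grip it: 89 mm above the worktop when the pin is home. The knob spans 13 mm below to 13 mm above; the carriage plate lies 39 mm below. Axes as the station's. The hopper's rim is 48 mm away on the robot's side (-x) and 26 mm higher, so close the fingers across the rail (along the station's y).
- hopper_rim (a point): centre of the mouth of the round steel hopper on the carriage, 115 mm above the worktop. 114 mm across outside at the rim (inside 108), tapering to 66 mm inside at its floor, 61 mm below this point. It lies 105 mm from the knob's axis along the station's -x.
- tray_grip (a point): centre of the upright black grip at the tray's closed end, where to hold it, 52 mm above the tray's underside. Axes are the tray's: x from the grip towards the open mouth, y across, z up. The grip is a plate 16 mm thick (x), 36 mm wide (y), its top 78 mm above the underside; grasp it across the 16 mm. The empty tray weighs about 0.16 kg, the balls 0.125 kg.
- tray_mouth (a point): middle of the tray's pouring lip, 115 mm along the tray's +x from the grip centre and 39 mm below it. Steel tray 123 mm long (x), 64 mm wide (y), walls 24 mm high on three sides. At this open end the floor climbs at 14 degrees over the last 37 mm, which keeps the balls in while level; they roll out when this end is tipped down 30 to 45 degrees.
- ball0_center (a point): centre of grinding ball 1 of 5, a plain white ceramic ball 20 mm in diameter; it starts lying in the tray
- ball1_center (a point): centre of grinding ball 2 of 5, a plain white ceramic ball 20 mm in diameter; it starts lying in the tray
- ball2_center (a point): centre of grinding ball 3 of 5, a plain white ceramic ball 20 mm in diameter; it starts lying in the tray
- ball3_center (a point): centre of grinding ball 4 of 5, a plain white ceramic ball 20 mm in diameter; it starts lying in the tray
- ball4_center (a point): centre of grinding ball 5 of 5, a plain white ceramic ball 20 mm in diameter; it starts lying in the tray
- petri_stack: bystander, not to be disturbed: two closed petri dishes, 82 mm across, 22 mm high, loose on the worktop. Origin: centre of the underside.
- tape_roll: bystander, not to be disturbed: roll of labelling tape lying flat, 52 mm across, 22 mm high, loose on the worktop. Origin: centre of the underside.

How it is judged:
By the outcome, as a careful person would: the job done as asked, in the order asked, and still so for the second after the job is handed in, while the arm keeps its last pose, push and grip.
It also fails if it takes over 72 s, if anything falls off the work surface, if the arm or the gripper's body presses on something with over 40 N, if the wrist force passes 120 N, or if a joint passes its speed limit or range.

### The arm

A 6-joint arm with a two-finger parallel gripper is mounted at the origin on a cart in front of the work surface, level with it; the furniture and walls round the work are solid. World frame = base frame: x ahead of the robot, y to its left, z up, the work surface at z = 0. Lengths are in m, angles in degrees, forces in N, time in s.
With the tool pointing down it reaches from about 0.325 to 0.775 m from the base axis. Payload 9.3 kg.
Tool frame: the origin (TCP) lies at the very end of the fingers, on their centre line; the grasp point (between the pads) lies 19 mm behind it (arm.tcp_to_grasp is the x of the grasp point in the tool frame, in m); x points along the fingers, y is the direction in which the jaws open and shut, and the axes are right-handed (so a half turn about x gives the same grasp; the last joint's range is limited). The gripper opens to 85 mm and grips with 20 to 120 N. Pads are 22 mm wide; open, the fingers measure 114 mm over their backs; the gripper's body (76 mm by 85 mm) begins 54 mm behind the grasp point. The pads swing forward as they close: fully open they stand 13 mm farther back than shut.
Start: joints at [-77.67, 14.817, 1.232, 76.415, 0, 81.257], TCP at [0.198, -0.513, 0.231] pointing down, gripper open.
Joint ranges: [-174.27, 174.27], [-52.1, 104.24], [-59.71, 78.15], [-110.17, 111.67], [-87.03, 83.33], [-180, 180]. Speed limits (degrees/s): [127.2, 127.2, 159.86, 180, 180, 180].

### API

Orientations are given as a 3x3 rotation matrix whose columns are the frame's x, y, z axes.
In Python, from bench import arm gives the robot as it stands. The module is installed in compiled form; this text tells all that it offers.
- The arm moves only by the tool move_arm, never from a script. Its argument "series" is a list of rows, each a list of 3 entries, a list of its own where there are three numbers: the shift along the tool's x, y, z normalised to -1 to 1, where 1 is 0.25 m, then the turn, a rotation vector about the tool's x, y, z normalised to -1 to 1, where 1 is pi rad, then the finger opening in mm, from 0 to 85.4. In form: [[[tx, ty, tz], [ax, ay, az], grip], ...]. A call has 1 to 10 rows; each row is the pose to reach, as a shift and turn from the pose commanded when the call began, along the tool's axes at that moment, turning the shorter way round; what a row does not reach only later rows make up. A row lasts 1/10 s, in which the tool goes at most 50 mm and 8.59 degrees, less where a joint would pass 70% of its speed; a pose out of reach is approached as far as the arm can. A call with a number of a shift or a turn outside -1 to 1 is refused whole. A call with a gripper value outside its range is refused whole. The fingers move at their own pace and stop on an object; "grip_force" is the grip in N (left out, the last holds). Time passes only in rows, so rows that repeat a pose let the fingers close. It gives the time, the measured TCP pose, the force and the opening at its end, in the units of the state.
- arm.observe(): the state, without advancing time (a new reading comes with each control period).
- arm.snapshot(name): name is "scene" or "top" or "wrist"; returns the picture (384x512x3 uint8, red, green, blue); there is no depth.
- arm.camera_params(name): a dict with "mtx" (3x3 intrinsics, pixels), "dist_coeffs" ([k1, k2, p1, p2, k3] as OpenCV has them; the pictures are not rectified), "rvec" (rotation vector, rad) and "tvec" (3), from world to camera coordinates, as OpenCV has them; the wrist camera has in their place "mount" (4x4, takes a point from camera to tool coordinates, whose origin is the TCP and whose axes are the tool frame's). Camera axes: x right, y down, z forward; pixel columns grow to the right and rows downward; lengths in m; the calibration is good to about 2 mm. A picture is of the moment at which its call begins: read the wrist's pose just before it. camera_params takes no time and is no camera call.
- arm.close_job(): hands the job in, once; it reports no verdict.
The state is a dict: "t": time; "q": joint angles; "qd": joint speeds; "joint_torque": joint torques, N m; "ee_pos": TCP position; "tcp_rot": TCP orientation; "force": force on the tool from outside, world axes, zero at the start; "wrist_torque": the same for the moment, N m; "gripper_width": finger opening in m.
Only numpy, scipy, OpenCV 4.12 (cv2) and the standard library are available. Lean on these libraries where they do the work, as an engineer would, in place of code of your own. Each camera call takes 0.05 s, during which the arm holds its last target.

## Working session

There is one attempt and no reset: what is moved stays moved. The work goes in short steps, Python scripts to look and compute and a tool call to move; the robot and the scene stay as the last step left them, time stands still between calls to the robot, and variables do not carry over. Pictures are saved under pics/ and viewed, and the job is handed in when it is done.

Besides the shell and the picture viewer there is one more tool, called by a JSON object that holds its "method" and its "body", one argument or row to a line. move_arm: Moves the arm, as the interface text tells. Its arguments: {"type":"object","properties":{"series":{"type":"array"},"grip_force":{"type":"number"}},"required":["series"]}

```bash
mkdir -p pics; python3 - <<'E'
from bench import arm
import cv2,numpy as np
o=arm.observe();print({k:np.round(v,3).tolist() for k,v in o.items()})
for n in ("scene","top","wrist"):
    p=arm.camera_params(n);print(n,{k:np.round(v,4).tolist() for k,v in p.items()})
    cv2.imwrite(f"pics/{n}0.png",arm.snapshot(n)[:,:,::-1])
print(arm.tcp_to_grasp)
E
```

```text
{'t': 0.0, 'q': [-77.673, 14.851, 1.189, 76.415, 0.001, 81.257], 'qd': [-0.02, 0.007, -0.104, 0.218, -0.011, -0.047], 'joint_torque': [-0.0, -55.564, 34.452, 0.014, -0.0, -0.0], 'ee_pos': [0.198, -0.513, 0.231], 'tcp_rot': [[-0.0, 0.36, -0.933], [0.001, -0.933, -0.36], [-1.0, -0.001, -0.0]], 'force': [-0.484, -0.142, 0.061], 'wrist_torque': [0.027, 0.032, -0.027], 'gripper_width': 0.085}
scene {'mtx': [[468.8153, 0.0, 255.7504], [0.0, 468.8153, 181.4056], [0.0, 0.0, 1.0]], 'dist_coeffs': [-0.1918, 0.0, 0.0, 0.0, 0.0], 'rvec': [1.2904, -2.3063, 0.8774], 'tvec': [0.4735, 0.253, 0.856]}
top {'mtx': [[383.0916, 0.0, 253.4469], [0.0, 383.0916, 192.7296], [0.0, 0.0, 1.0]], 'dist_coeffs': [-0.0398, 0.0, 0.0, 0.0, 0.0], 'rvec': [2.2584, -1.9175, 0.2091], 'tvec': [0.1808, 0.5244, 0.821]}
wrist {'mtx': [[269.7469, 0.0, 257.4985], [0.0, 269.7469, 187.1535], [0.0, 0.0, 1.0]], 'dist_coeffs': [-0.0258, 0.0, 0.0, 0.0, 0.0], 'mount': [[-0.0003, -0.3156, 0.9489, -0.1424], [1.0, 0.0001, 0.0003, 0.0005], [-0.0002, 0.9489, 0.3156, -0.0813], [0.0, 0.0, 0.0, 1.0]]}
-0.0187
```

View pics/scene0.png

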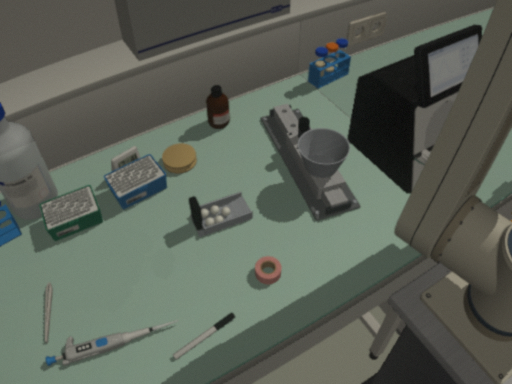

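View pics/top0.png

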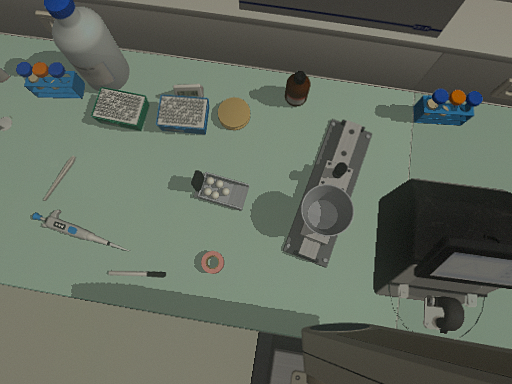

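View pics/wrist0.png

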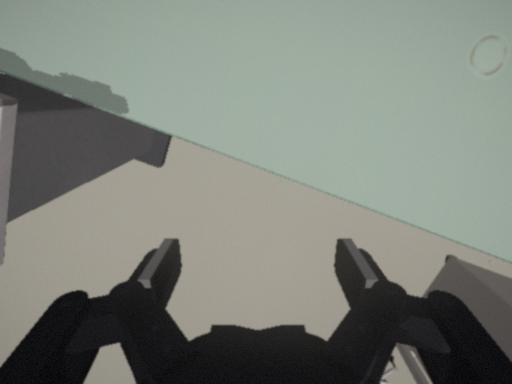

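The top view shows the tray with its grip at about (198,180) and its mouth at about (245,197). The hopper is at (327,211), the knob at (341,170), the petri dish at (234,113) and the tape at (211,262). I'll enlarge these to measure them.

```bash
cat > h.py <<'E'
from bench import arm
import cv2,numpy as np
def cam(n,o=None):
    p=arm.camera_params(n);K=np.array(p['mtx']);d=np.array(p['dist_coeffs'])
    if 'mount' in p:
        o=o or arm.observe();T=np.eye(4);T[:3,:3]=o['tcp_rot'];T[:3,3]=o['ee_pos']
        W=np.linalg.inv(T@np.array(p['mount']));R=W[:3,:3];t=W[:3,3]
    else: R=cv2.Rodrigues(np.array(p['rvec'],float))[0];t=np.array(p['tvec'],float).ravel()
    return K,d,R,t
def atz(c,px,z):
    K,d,R,t=c;u=cv2.undistortPoints(np.array([[px]],float),K,d)[0,0]
    C=-R.T@t;v=R.T@np.array([u[0],u[1],1]);return C+v*(z-C[2])/v[2]
def proj(c,P):
    K,d,R,t=c;return cv2.projectPoints(np.array(P,float).reshape(-1,3),cv2.Rodrigues(R)[0],t,K,d)[0][:,0]
def tri(obs):
    A=[];b=[]
    for c,px in obs:
        K,d,R,t=c;u=cv2.undistortPoints(np.array([[px]],float),K,d)[0,0]
        for i in (0,1): A.append(R[i]-u[i]*R[2]);b.append(u[i]*t[2]-t[i])
    return np.linalg.lstsq(np.array(A),np.array(b),rcond=None)[0]
E
python3 - <<'E'
import cv2
a=cv2.imread('pics/top0.png')
def c(im,x,y,w,h,s,n): cv2.imwrite(n,cv2.resize(im[y:y+h,x:x+w],None,fx=s,fy=s,interpolation=cv2.INTER_CUBIC))
c(a,180,160,80,60,10,'pics/t_tray.png'); c(a,275,110,110,160,3.7,'pics/t_st.png')
b=cv2.imread('pics/scene0.png')
c(b,180,180,80,60,10,'pics/s_tray.png'); c(b,255,95,110,120,5,'pics/s_st.png')
E
```

```text
(no output)
```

View pics/t_tray.png

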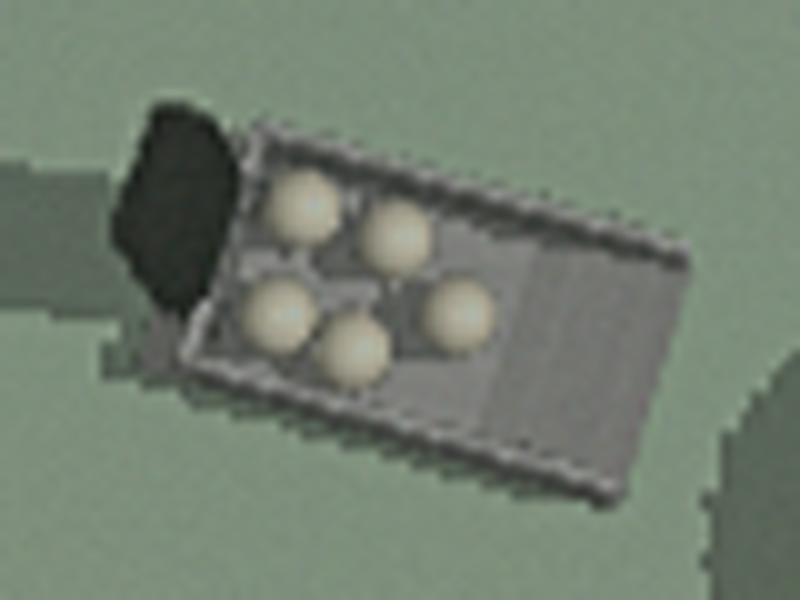

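View pics/t_st.png

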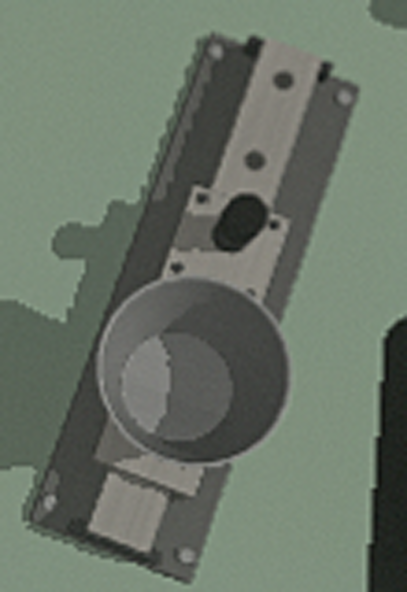

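View pics/s_tray.png

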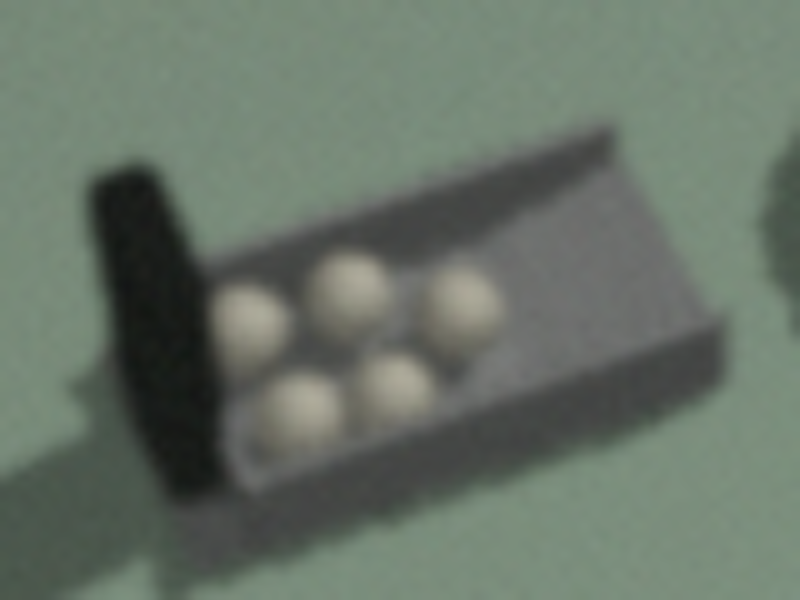

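View pics/s_st.png

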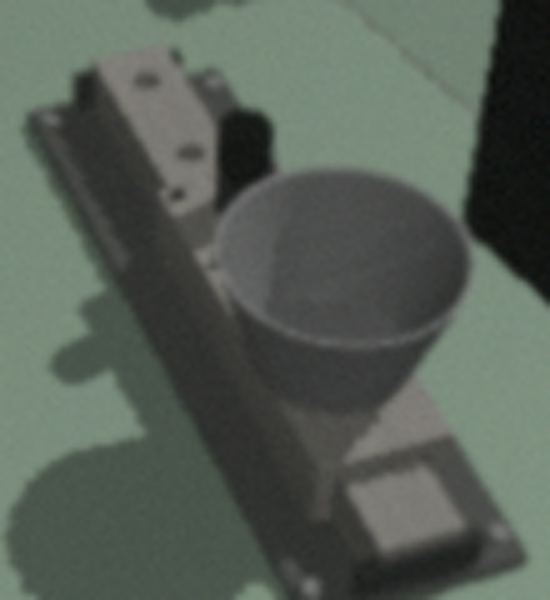

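```bash
python3 - <<'E'
from h import *
T=cam('top');S=cam('scene')
f=lambda X,x0,y0,s:((X[0]+.5)/s-.5+x0,(X[1]+.5)/s-.5+y0)
tr=lambda X:f(X,180,160,10); st=lambda X:f(X,275,110,3.7)
w=np.array([atz(T,tr(p),.024) for p in [(258,130),(190,360),(688,255),(615,495)]]);print('tray walls T\n',w.round(4))
ws=np.array([atz(S,f(p,180,180,10),.024) for p in [(205,265),(245,488),(612,130),(725,320)]]);print('S\n',ws.round(4))
print('sizes',np.linalg.norm(w[0]-w[1]),np.linalg.norm(w[2]-w[3]),np.linalg.norm(w[0]-w[2]),np.linalg.norm(w[1]-w[3]))
d=(w[2]+w[3]-w[0]-w[1])/2;print('yaw T',np.degrees(np.arctan2(d[1],d[0])))
d=(ws[2]+ws[3]-ws[0]-ws[1])/2;print('yaw S',np.degrees(np.arctan2(d[1],d[0])))
B=np.array([atz(T,st(p),.008) for p in [(213,35),(358,90),(190,582),(28,520)]])
print('base',B.round(4),'ctr',B.mean(0),np.linalg.norm(B[0]-B[1]),np.linalg.norm(B[1]-B[2]),np.linalg.norm(B[3]-B[0]))
d=B[0]+B[1]-B[2]-B[3];print('yaw st',np.degrees(np.arctan2(d[1],d[0])))
h=np.array([atz(T,st(p),.036) for p in [(284,80),(254,160)]]);print('holes',h)
hs=np.array([atz(S,f(p,255,95,5),.036) for p in [(148,80),(191,152)]]);print('holesS',hs)
d=h[0]-h[1];print(np.degrees(np.arctan2(d[1],d[0])),np.linalg.norm(d))
print('rim',atz(T,st((194.5,372)),.115),'S',atz(S,f((343,257),255,95,5),.115))
print('rim T edges',[atz(T,st(p),.115).round(4) for p in [(97,372),(292,372),(194,278),(194,466)]])
print('knobtop',tri([(T,st((248,210))),(S,f((245,125),255,95,5))]))
# petri, tape approx
print('petri',atz(T,(234,113),.022),'tape',atz(T,(211,262),.022))
print('griptop',tri([(T,tr((175,205))),(S,f((125,175),180,180,10))]))
E
```

```text
tray walls T
 [[0.5264 0.3879 0.024 ]
 [0.4678 0.3931 0.024 ]
 [0.5125 0.28   0.024 ]
 [0.452  0.2873 0.024 ]]
S
 [[0.523  0.3762 0.024 ]
 [0.4655 0.3962 0.024 ]
 [0.5099 0.2821 0.024 ]
 [0.4513 0.2884 0.024 ]]
sizes 0.058844003219917854 0.06094136566889841 0.1088146746864504 0.10694496042623812
yaw T -97.91726095507875
yaw S -97.68670446719429
base [[ 0.7217  0.0987  0.008 ]
 [ 0.698  -0.0041  0.008 ]
 [ 0.3515  0.0694  0.008 ]
 [ 0.3735  0.1761  0.008 ]] ctr [0.53617735 0.0850223  0.008     ] 0.10545268560312386 0.3541450913831377 0.35667496205643584
yaw st -12.258815112674178
holes [[0.68453504 0.05240692 0.036     ]
 [0.62579462 0.06601111 0.036     ]]
holesS [[0.68197752 0.05239246 0.036     ]
 [0.6240307  0.06543232 0.036     ]]
-13.03971357052103 0.06029519691904523
rim [0.46349257 0.10021626 0.115     ] S [0.46167429 0.10281049 0.115     ]
rim T edges [array([0.4544, 0.1556, 0.115 ]), array([0.4725, 0.0447, 0.115 ]), array([0.5187, 0.1072, 0.115 ]), array([0.4098, 0.0939, 0.115 ])]
knobtop [0.56972114 0.07714831 0.0988856 ]
petri [0.69145099 0.34669604 0.022     ] tape [0.3188901 0.3348619 0.022    ]
griptop [0.49277651 0.39525019 0.09398697]
```

```bash
python3 - <<'E'
from h import *
T=cam('top');S=cam('scene')
for P in [(.198,-.513,.231),(.198,-.513,.45),(0,0,0),(0,0,.3),(.7,-.3,0),(.3,-.15,0)]:
    print(P,proj(T,P).round(),proj(S,P).round())
a=cv2.imread('pics/top0.png');b=cv2.imread('pics/scene0.png')
cv2.imwrite('pics/t_dev.png',cv2.resize(a[170:384,340:512],None,fx=2.7,fy=2.7,interpolation=3))
cv2.imwrite('pics/s_dev.png',cv2.resize(b[0:260,330:512],None,fx=2.3,fy=2.3,interpolation=3))
E
```

```text
(0.198, -0.513, 0.231) [[668. 403.]] [[589.  87.]]
(0.198, -0.513, 0.45) [[831. 447.]] [[614.  15.]]
(0, 0, 0) [[336. 433.]] [[496. 310.]]
(0, 0, 0.3) [[379. 514.]] [[567. 216.]]
(0.7, -0.3, 0) [[485. 153.]] [[379.  78.]]
(0.3, -0.15, 0) [[416. 304.]] [[443. 183.]]
```

View pics/t_dev.png

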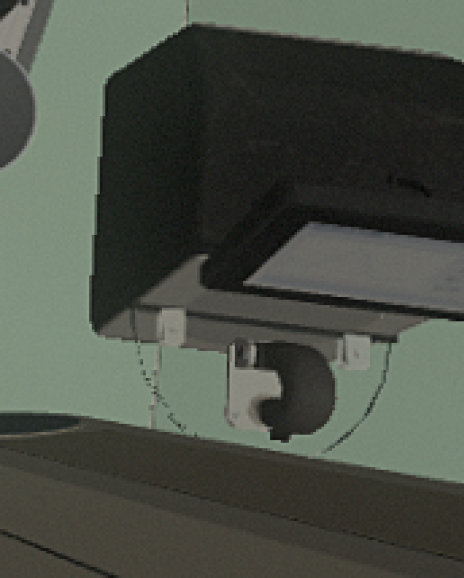

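View pics/s_dev.png

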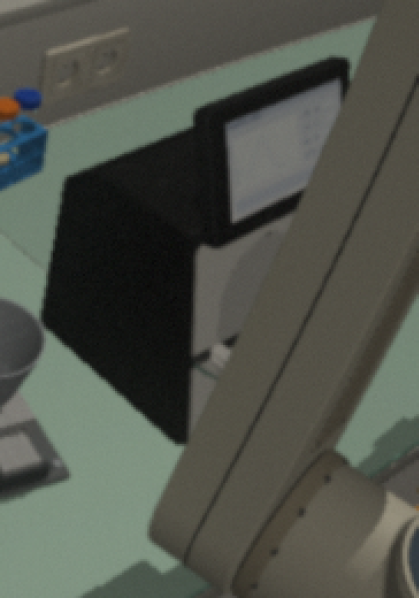

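```bash
python3 - <<'E'
from h import *
T=cam('top');S=cam('scene')
print('botnear',atz(T,(374.5,292),0),atz(S,(408,191),0))
print('fartop',tri([(T,(412,179)),(S,(358,78))]))
print('neartop',tri([(T,(415,268)),(S,(415,104))]))
print('screen top-left',tri([(T,(340+290/2.7,170+180/2.7)),(S,(330+200/2.3,108/2.3))]))
print('screen top-right in scene at various', tri([(T,(415+0,268)),(S,(415,104))]))
print('clip bottom',atz(T,(340+280/2.7,170+437/2.7),.1))
E
```

```text
botnear [ 0.31281927 -0.05113694  0.        ] [ 0.32792753 -0.05893262  0.        ]
fartop [ 0.5365941  -0.04460459  0.19239293]
neartop [ 0.3632423  -0.04237022  0.23876771]
screen top-left [ 0.40328045 -0.04707085  0.34754787]
screen top-right in scene at various [ 0.3632423  -0.04237022  0.23876771]
clip bottom [ 0.2540028  -0.16989758  0.1       ]
```

The instrument box next to the arm's path reaches about z 0.24, and its screen about 0.36. I'll rise above that first, then swing across.

{"method": "move_arm", "body": {
  "series": [
    [[-0.2,0,0],[0,0,0],85],
    [[-0.4,0,0],[0,0,0],85],
    [[-0.6,0,0],[0,0,0],85],
    [[-0.8,0,0],[0,0,0],85],
    [[-0.92,0,0],[0,0,0],85],
    [[-0.92,0,0],[0,0,0],85]
  ],
  "grip_force": 50
}}

```text
t: 0.75
ee_pos: [0.1982, -0.5156, 0.464]
tcp_rot: [[0.003, 0.359, -0.933], [-0.012, -0.933, -0.359], [-1.0, 0.012, 0.002]]
force: [0.3, 0.3, -1.3]
gripper_width: 0.0851
```

```bash
cat >> h.py <<'E'
from scipy.spatial.transform import Rotation as Ro
def toolR(x,y):
    x=np.array(x,float);y=np.array(y,float);return np.column_stack([x,y,np.cross(x,y)])
def rel(R0,p0,R1,p1):
    s=R0.T@(np.array(p1)-np.array(p0))/.25; r=Ro.from_matrix(R0.T@R1).as_rotvec()/np.pi
    return s.round(4).tolist(),r.round(4).tolist()
def st():
    o=arm.observe();print('t',round(o['t'],2),'q',np.round(o['q'],1).tolist(),'p',np.round(o['ee_pos'],4).tolist(),'F',np.round(o['force'],1).tolist(),'w',round(o['gripper_width'],4));print(np.round(o['tcp_rot'],3).tolist());return o
u=np.array([-.1365,-.9906,0]) # tray x
uz=np.array([0,0,1.])
sx=np.array([.9755,-.2198,0]);sy=np.array([.2198,.9755,0])
E
python3 - <<'E'
from h import *
o=st();R0=np.array(o['tcp_rot']);p0=np.array(o['ee_pos'])
for a in (80,):
    z=np.radians(-158.9+a);zz=[np.cos(z),np.sin(z),0];y=np.cross(zz,[0,0,-1]);R=toolR([0,0,-1],y)
    print(rel(R0,p0,R,[.40,-.12,.46]))
E
```

```text
t 0.75 q [-77.7, 18.3, 40.5, 111.5, 0.0, 81.3] p [0.1982, -0.5156, 0.464] F [0.3, 0.3, -1.3] w 0.0851
[[0.003, 0.359, -0.933], [-0.012, -0.933, -0.359], [-1.0, 0.012, 0.002]]
([-0.001, -1.1864, -1.3221], [-0.4446, 0.0032, -0.0029])
```

```bash
python3 - <<'E'
from h import *
def D(a):
    z=np.radians(a);zz=[np.cos(z),np.sin(z),0];return toolR([0,0,-1],np.cross(zz,[0,0,-1]))
R0=D(-158.9);p0=np.array([.198,-.513,.455])
P=np.array([.198,-.513,.461])
for k,(a,r) in enumerate(zip([-42,-15,12,38.7],[.55,.56,.58,.64])):
    R1=D(-158.9+151.1*(k+1)/4);p1=np.array([r*np.cos(np.radians(a)),r*np.sin(np.radians(a)),.45])
    print(p1.round(3),rel(R0,P,R1,p1));R0=R1;P=p1
E
```

```text
[ 0.409 -0.368  0.45 ] ([0.044, -0.2376, -0.9952], [-0.2099, 0.0, 0.0])
[ 0.541 -0.145  0.45 ] ([0.0, -0.0086, -1.0372], [-0.2099, 0.0, 0.0])
[0.567 0.121 0.45 ] ([0.0, 0.2279, -1.0427], [-0.2099, 0.0, 0.0])
[0.499 0.4   0.45 ] ([0.0, 0.5889, -0.9886], [-0.2099, 0.0, 0.0])
```

{"method": "move_arm", "body": {
  "series": [
    [[0.044,-0.238,-0.995],[-0.21,0,0],85],
    [[0.044,-0.238,-0.995],[-0.21,0,0],85],
    [[0.044,-0.238,-0.995],[-0.21,0,0],85],
    [[0.044,-0.238,-0.995],[-0.21,0,0],85],
    [[0.044,-0.238,-0.995],[-0.21,0,0],85],
    [[0.044,-0.238,-0.995],[-0.21,0,0],85],
    [[0.044,-0.238,-0.995],[-0.21,0,0],85]
  ]
}}

```text
t: 1.45
ee_pos: [0.4092, -0.3667, 0.4484]
tcp_rot: [[-0.001, 0.857, -0.515], [0.001, -0.515, -0.857], [-1.0, -0.002, -0.0]]
force: [-0.5, -0.0, -0.2]
gripper_width: 0.0851
```

{"method": "move_arm", "body": {
  "series": [
    [[0,-0.009,-1],[-0.21,0,0],85],
    [[0,-0.009,-1],[-0.21,0,0],85],
    [[0,-0.009,-1],[-0.21,0,0],85],
    [[0,-0.009,-1],[-0.21,0,0],85],
    [[0,-0.009,-1],[-0.21,0,0],85],
    [[0,-0.009,-1],[-0.21,0,0],85],
    [[0,-0.009,-1],[-0.21,0,0],85]
  ]
}}

```text
t: 2.15
ee_pos: [0.5354, -0.1531, 0.4487]
tcp_rot: [[-0.001, 0.993, 0.116], [-0.001, 0.116, -0.993], [-1.0, -0.001, 0.001]]
force: [-0.6, 0.4, 0.3]
gripper_width: 0.0851
```

{"method": "move_arm", "body": {
  "series": [
    [[0,0.228,-1],[-0.21,0,0],85],
    [[0,0.228,-1],[-0.21,0,0],85],
    [[0,0.228,-1],[-0.21,0,0],85],
    [[0,0.228,-1],[-0.21,0,0],85],
    [[0,0.228,-1],[-0.21,0,0],85],
    [[0,0.228,-1],[-0.21,0,0],85],
    [[0,0.228,-1],[-0.21,0,0],85]
  ]
}}

```text
t: 2.85
ee_pos: [0.5634, 0.1013, 0.4486]
tcp_rot: [[-0.001, 0.714, 0.7], [-0.001, 0.7, -0.714], [-1.0, -0.001, 0.001]]
force: [-0.2, -0.8, 0.5]
gripper_width: 0.085
```

```bash
python3 - <<'E'
from h import *
o=st();R0=np.array(o['tcp_rot']);p0=np.array(o['ee_pos'])
R1=toolR([0,0,-1],-u)
print(rel(R0,p0,R1,[.4971,.3985,.30]))
E
```

```text
t 2.85 q [1.8, 20.6, 41.6, 111.0, -0.1, 47.4] p [0.5634, 0.1013, 0.4486] F [-0.2, -0.8, 0.5] w 0.085
[[-0.001, 0.714, 0.7], [-0.001, 0.7, -0.714], [-1.0, -0.001, 0.001]]
([0.5929, 0.6434, -1.035], [-0.2097, 0.0, 0.0005])
```

{"method": "move_arm", "body": {
  "series": [
    [[0.1,0.643,-1],[-0.21,0,0],85],
    [[0.2,0.643,-1],[-0.21,0,0],85],
    [[0.3,0.643,-1],[-0.21,0,0],85],
    [[0.4,0.643,-1],[-0.21,0,0],85],
    [[0.593,0.643,-1],[-0.21,0,0],85],
    [[0.593,0.643,-1],[-0.21,0,0],85],
    [[0.593,0.643,-1],[-0.21,0,0],85],
    [[0.593,0.643,-1],[-0.21,0,0],85],
    [[0.593,0.643,-1],[-0.21,0,0],85]
  ]
}}

```text
t: 3.75
ee_pos: [0.5038, 0.3908, 0.3]
tcp_rot: [[-0.001, 0.137, 0.991], [-0.002, 0.991, -0.137], [-1.0, -0.002, -0.0]]
force: [0.5, -0.0, 0.3]
gripper_width: 0.0853
```

```bash
python3 - <<'E'
from h import *
o=st();cv2.imwrite('pics/w1.png',arm.snapshot('wrist')[:,:,::-1])
c=cam('wrist',o)
# predicted points
G=np.array([.4971,.3985,.052]);v=np.array([.9906,-.1365,0])
for n,P in [('gtopL',G+uz*.026-v*.018+u*.008),('gtopR',G+uz*.026+v*.018+u*.008),('gtopL-',G+uz*.026-v*.018-u*.008),('mouthL',G+u*.115-uz*.028-v*.032),('mouthR',G+u*.115-uz*.028+v*.032)]: print(n,proj(c,P).round(1))
E
```

```text
t 3.75 q [30.3, 23.7, 24.3, 90.7, -0.1, 38.2] p [0.5038, 0.3908, 0.3] F [0.5, -0.0, 0.3] w 0.0853
[[-0.001, 0.137, 0.991], [-0.002, 0.991, -0.137], [-1.0, -0.002, -0.0]]
gtopL [[257.2 140.4]]
gtopR [[257.2 166.4]]
gtopL- [[269.1 140.4]]
mouthL [[187.2 125.9]]
mouthR [[190.4 166.7]]
```

View pics/w1.png

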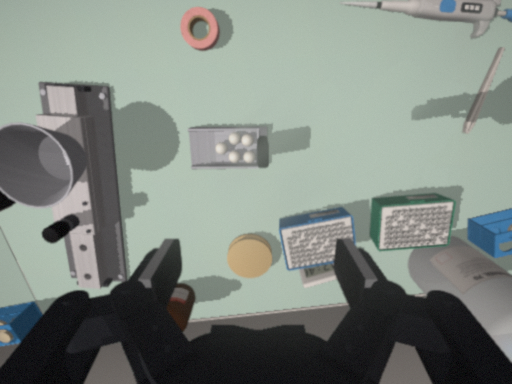

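The wrist view shows the grip at columns 257-269, rows 137-167, and the mouth at column 189. Both agree with my estimate to within about 1 px. I'll descend to the grip.

```bash
python3 - <<'E'
from h import *
o=st();R0=np.array(o['tcp_rot']);p0=np.array(o['ee_pos'])
print(rel(R0,p0,toolR([0,0,-1],-u),[.4971,.3985,.12]))
E
```

```text
t 3.8 q [30.3, 23.6, 24.4, 90.7, -0.1, 38.2] p [0.5042, 0.3907, 0.3013] F [0.6, -0.0, 0.3] w 0.0852
[[0.001, 0.137, 0.991], [-0.001, 0.991, -0.137], [-1.0, -0.001, 0.001]]
([0.7249, 0.0277, -0.0334], [-0.0003, 0.0004, 0.0003])
```

{"method": "move_arm", "body": {
  "series": [
    [[0.15,0.028,-0.03],[0,0,0],85],
    [[0.3,0.028,-0.03],[0,0,0],85],
    [[0.45,0.028,-0.03],[0,0,0],85],
    [[0.6,0.028,-0.03],[0,0,0],85],
    [[0.725,0.028,-0.03],[0,0,0],85],
    [[0.725,0.028,-0.03],[0,0,0],85],
    [[0.725,0.028,-0.03],[0,0,0],85]
  ]
}}

```text
t: 4.5
ee_pos: [0.498, 0.3996, 0.1211]
tcp_rot: [[0.002, 0.137, 0.991], [-0.0, 0.991, -0.137], [-1.0, -0.0, 0.002]]
force: [0.5, 0.1, -0.1]
gripper_width: 0.0848
```

```bash
python3 - <<'E'
from h import *
o=st();R0=np.array(o['tcp_rot']);p0=np.array(o['ee_pos'])
print(rel(R0,p0,toolR([0,0,-1],-u),[.4971,.3985,.034]))
cv2.imwrite('pics/w2.png',arm.snapshot('wrist')[:,:,::-1])
c=cam('wrist',o)
G=np.array([.4971,.3985,.052]);v=np.array([.9906,-.1365,0])
for a in (-1,1):
  for b in (-1,1): print(a,b,proj(c,G+uz*.026+v*.018*a+u*.008*b).round(1))
E
```

```text
t 4.5 q [31.3, 26.0, 2.0, 65.9, -0.1, 39.1] p [0.498, 0.3996, 0.1211] F [0.5, 0.1, -0.1] w 0.0848
[[0.002, 0.137, 0.991], [-0.0, 0.991, -0.137], [-1.0, -0.0, 0.002]]
([0.3483, -0.0048, -0.0035], [-0.0001, 0.0006, 0.0])
-1 -1 [[267.5 187.6]]
-1 1 [[245.4 187.6]]
1 -1 [[266.9 232. ]]
1 1 [[246.1 232. ]]
```

View pics/w2.png

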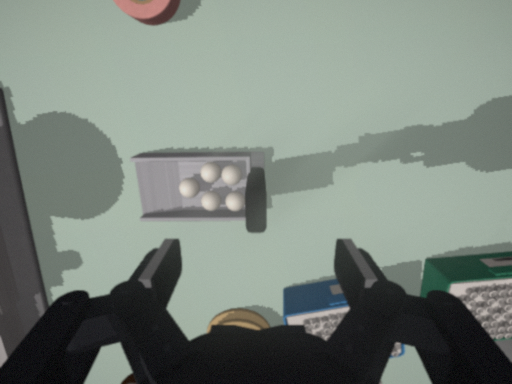

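The grip's top shows at columns 246-267 with its near edge at row 231, as predicted, so it is centred between the fingers. I'll descend and close.

{"method": "move_arm", "body": {
  "series": [
    [[0.12,-0.005,-0.003],[0,0,0],85],
    [[0.24,-0.005,-0.003],[0,0,0],85],
    [[0.348,-0.005,-0.003],[0,0,0],85],
    [[0.348,-0.005,-0.003],[0,0,0],85],
    [[0.348,-0.005,-0.003],[0,0,0],0],
    [[0.348,-0.005,-0.003],[0,0,0],0],
    [[0.348,-0.005,-0.003],[0,0,0],0],
    [[0.348,-0.005,-0.003],[0,0,0],0],
    [[0.348,-0.005,-0.003],[0,0,0],0],
    [[0.348,-0.005,-0.003],[0,0,0],0]
  ],
  "grip_force": 60
}}

```text
t: 5.55
ee_pos: [0.4959, 0.3997, 0.0331]
tcp_rot: [[0.001, 0.134, 0.991], [-0.0, 0.991, -0.134], [-1.0, -0.0, 0.002]]
force: [-0.6, -1.0, 6.2]
gripper_width: 0.0155
```

{"method": "move_arm", "body": {
  "series": [
    [[0,0,0],[0,0,0],0],
    [[0,0,0],[0,0,0],0],
    [[0,0,0],[0,0,0],0],
    [[0,0,0],[0,0,0],0]
  ]
}}

```text
t: 5.95
ee_pos: [0.4959, 0.3996, 0.0331]
tcp_rot: [[0.001, 0.134, 0.991], [-0.0, 0.991, -0.134], [-1.0, -0.0, 0.001]]
force: [-0.3, -1.8, 6.1]
gripper_width: 0.0151
```

{"method": "move_arm", "body": {
  "series": [
    [[-0.04,0,0],[0,0,0],0],
    [[-0.12,0,0],[0,0,0],0],
    [[-0.22,0,0],[0,0,0],0],
    [[-0.34,0,0],[0,0,0],0],
    [[-0.46,0,0],[0,0,0],0],
    [[-0.58,0,0],[0,0,0],0],
    [[-0.68,0,0],[0,0,0],0],
    [[-0.75,0,0],[0,0,0],0],
    [[-0.75,0,0],[0,0,0],0]
  ]
}}

```text
t: 6.85
ee_pos: [0.4961, 0.4001, 0.2225]
tcp_rot: [[0.004, 0.134, 0.991], [0.001, 0.991, -0.134], [-1.0, 0.002, 0.004]]
force: [1.2, 1.3, -2.4]
gripper_width: 0.0154
```

```bash
cat >>h.py <<'E'
def pour(th,lip,ox=.1155,oz=-.020):
    # lip relative to TCP: ox along tray x, oz along tray z  (TCP is 33mm above underside, lip 13)
    t=np.radians(th);X=np.cos(t)*u-np.sin(t)*uz;Z=np.sin(t)*u+np.cos(t)*uz
    return toolR(-Z,-X),np.array(lip)-ox*X-oz*Z
E
python3 - <<'E'
from h import *
o=st();R0=np.array(o['tcp_rot']);p0=np.array(o['ee_pos'])
cv2.imwrite('pics/w3.png',arm.snapshot('wrist')[:,:,::-1])
H=np.array([.463,.1015,0]);L=H-u*.022
R1,p1=pour(0,L+uz*.2);print(p1,rel(R0,p0,R1,p1))
E
```

```text
t 6.85 q [31.4, 23.5, 12.9, 79.1, -0.0, 39.1] p [0.4961, 0.4001, 0.2225] F [1.2, 1.3, -2.4] w 0.0154
[[0.004, 0.134, 0.991], [0.001, 0.991, -0.134], [-1.0, 0.002, 0.004]]
[0.48176875 0.2377075  0.22      ] ([0.0091, -0.6515, 0.0306], [0.0007, 0.0011, -0.0006])
```

View pics/w3.png

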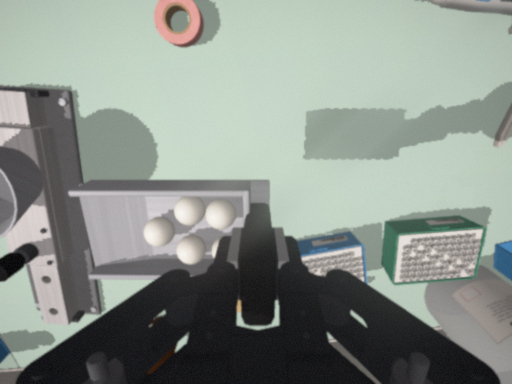

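The tray is held level with all five balls in it. I'll carry it slowly to the hopper.

{"method": "move_arm", "body": {
  "series": [
    [[0.009,-0.04,0.005],[0,0,0],0],
    [[0.009,-0.11,0.01],[0,0,0],0],
    [[0.009,-0.2,0.02],[0,0,0],0],
    [[0.009,-0.3,0.03],[0,0,0],0],
    [[0.009,-0.39,0.03],[0,0,0],0],
    [[0.009,-0.47,0.03],[0,0,0],0],
    [[0.009,-0.54,0.03],[0,0,0],0],
    [[0.009,-0.595,0.03],[0,0,0],0],
    [[0.009,-0.635,0.03],[0,0,0],0],
    [[0.009,-0.65,0.03],[0,0,0],0]
  ]
}}

```text
t: 7.9
ee_pos: [0.481, 0.2368, 0.2174]
tcp_rot: [[0.0, 0.135, 0.991], [-0.001, 0.991, -0.135], [-1.0, -0.001, 0.0]]
force: [-0.1, 0.0, -2.5]
gripper_width: 0.0154
```

```bash
python3 - <<'E'
from h import *
o=st();R0=np.array(o['tcp_rot']);p0=np.array(o['ee_pos'])
H=np.array([.463,.1015,0]);L=H-u*.022
for th,z in [(0,.16),(0,.142),(8,.140),(16,.138),(24,.138)]:
    R1,p1=pour(th,L+uz*z);print(th,p1.round(3),rel(R0,p0,R1,p1))
cv2.imwrite('pics/w4.png',arm.snapshot('wrist')[:,:,::-1])
cv2.imwrite('pics/t4.png',cv2.resize(arm.snapshot('top')[80:300,150:420,::-1],None,fx=2.6,fy=2.6))
E
```

```text
t 7.9 q [17.3, 13.7, -2.3, 74.0, -0.1, 25.0] p [0.481, 0.2368, 0.2174] F [-0.1, 0.0, -2.5] w 0.0154
[[0.0, 0.135, 0.991], [-0.001, 0.991, -0.135], [-1.0, -0.001, 0.0]]
0 [0.482 0.238 0.18 ] ([0.1497, 0.0043, 0.0027], [0.0004, 0.0001, 0.0003])
0 [0.482 0.238 0.162] ([0.2217, 0.0044, 0.0027], [0.0004, 0.0001, 0.0003])
8 [0.481 0.234 0.176] ([0.1662, -0.0113, 0.0027], [0.0004, 0.0, 0.0448])
16 [0.48  0.228 0.189] ([0.1135, -0.0356, 0.0027], [0.0004, -0.0, 0.0892])
24 [0.479 0.22  0.203] ([0.0568, -0.0682, 0.0026], [0.0004, -0.0, 0.1337])
```

View pics/w4.png

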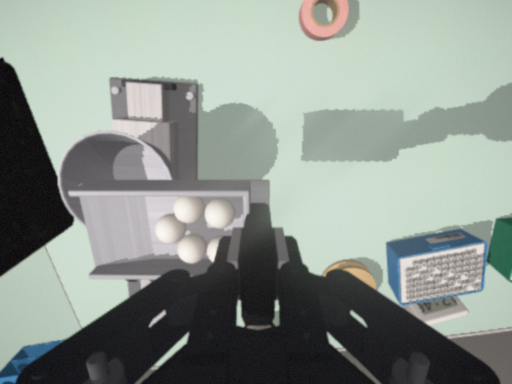

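View pics/t4.png

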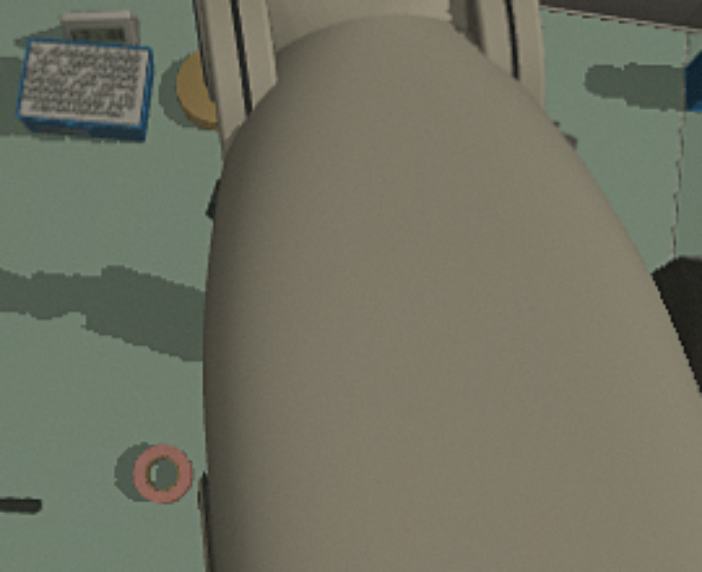

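```bash
python3 - <<'E'
from h import *
o=arm.observe();c=cam('wrist',o)
H=np.array([.463,.1015,.115]);im=cv2.imread('pics/w4.png')
for P in [H+.057*np.array([np.cos(a),np.sin(a),0]) for a in np.linspace(0,6.28,60)]:
    q=proj(c,P)[0]; cv2.circle(im,(int(q[0].round()),int(q[1].round())),1,(0,0,255),-1)
p=np.array(o['ee_pos']);v=np.array([.9906,-.1365,0])
for s in (-1,1): 
    q=proj(c,p+u*.1155-uz*.009+v*.032*s)[0];print(q);cv2.circle(im,(int(q[0]),int(q[1])),2,(255,0,0),-1)
cv2.imwrite('pics/w4o.png',cv2.resize(im[100:300,30:330],None,fx=2.6,fy=2.6))
E
```

```text
[ 65.25163565 184.49308728]
[ 86.85692275 274.75342893]
```

View pics/w4o.png

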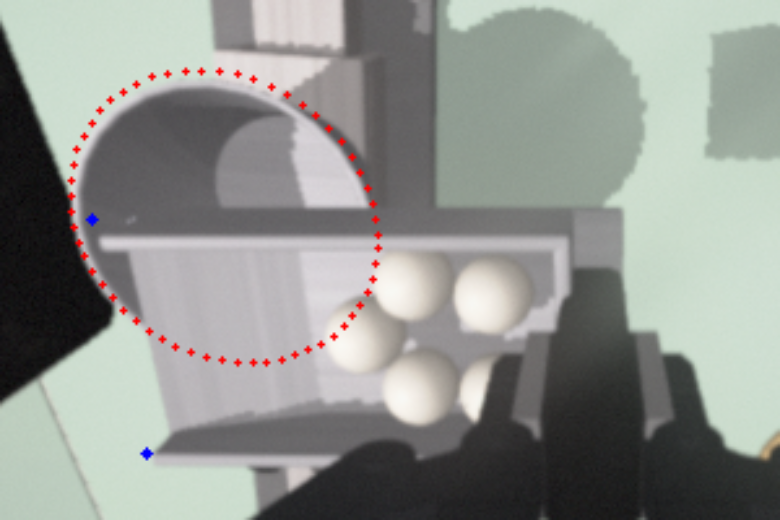

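```bash
python3 - <<'E'
from h import *
R0=toolR([0,0,-1],-u);H=np.array([.463,.1015,0]);L=H-u*.022
_,p0=pour(0,L+uz*.1985)
for th,z in [(0,.17),(4,.142),(8,.140),(12,.139),(16,.138),(20,.138),(24,.138),(28,.138),(32,.138),(36,.138),(40,.138),(45,.138),(50,.138)]:
    R1,p1=pour(th,L+uz*z);print(th,p1.round(3),rel(R0,p0,R1,p1))
E
```

```text
0 [0.482 0.238 0.19 ] ([0.114, 0.0, 0.0], [0.0, 0.0, 0.0])
4 [0.482 0.236 0.17 ] ([0.194, -0.0067, 0.0], [-0.0, 0.0, 0.0222])
8 [0.481 0.234 0.176] ([0.1705, -0.0156, 0.0], [0.0, 0.0, 0.0444])
12 [0.481 0.231 0.183] ([0.1437, -0.0267, -0.0], [0.0, -0.0, 0.0667])
16 [0.48  0.228 0.189] ([0.1178, -0.0399, 0.0], [0.0, 0.0, 0.0889])
20 [0.48  0.224 0.196] ([0.0888, -0.0552, -0.0], [0.0, -0.0, 0.1111])
24 [0.479 0.22  0.203] ([0.061, -0.0725, -0.0], [-0.0, -0.0, 0.1333])
28 [0.479 0.215 0.21 ] ([0.0345, -0.0916, -0.0], [-0.0, 0.0, 0.1556])
32 [0.478 0.21  0.216] ([0.0093, -0.1126, -0.0], [0.0, 0.0, 0.1778])
36 [0.477 0.204 0.222] ([-0.0143, -0.1352, -0.0], [-0.0, 0.0, 0.2])
40 [0.476 0.198 0.228] ([-0.0363, -0.1595, -0.0], [-0.0, 0.0, 0.2222])
45 [0.475 0.19  0.234] ([-0.0613, -0.1919, -0.0], [0.0, -0.0, 0.25])
50 [0.474 0.182 0.239] ([-0.0833, -0.2263, -0.0], [-0.0, 0.0, 0.2778])
```

{"method": "move_arm", "body": {
  "series": [
    [[0.06,0,0],[0,0,0],0],
    [[0.12,0,0],[0,0,0],0],
    [[0.17,-0.002,0],[0,0,0.008],0],
    [[0.194,-0.007,0],[0,0,0.022],0],
    [[0.17,-0.016,0],[0,0,0.044],0],
    [[0.144,-0.027,0],[0,0,0.067],0],
    [[0.118,-0.04,0],[0,0,0.089],0],
    [[0.103,-0.048,0],[0,0,0.1],0],
    [[0.089,-0.055,0],[0,0,0.111],0],
    [[0.075,-0.064,0],[0,0,0.122],0]
  ]
}}

```text
t: 9.0
ee_pos: [0.4791, 0.2222, 0.1991]
tcp_rot: [[0.051, 0.124, 0.991], [0.371, 0.919, -0.134], [-0.927, 0.374, 0.001]]
force: [0.6, 0.2, -0.6]
gripper_width: 0.0153
```

```bash
python3 - <<'E'
from h import *
o=st();R0=np.array(o['tcp_rot']);p0=np.array(o['ee_pos'])
print('lip now',p0+.1155*-R0[:,1]+.020*R0[:,0], 'tilt',np.degrees(np.arcsin(R0[2,1])))
cv2.imwrite('pics/w5.png',arm.snapshot('wrist')[:,:,::-1])
cv2.imwrite('pics/s5.png',arm.snapshot('scene')[:,:,::-1])
E
```

```text
t 9.0 q [3.6, 8.4, -15.2, 61.9, 21.5, 12.1] p [0.4791, 0.2222, 0.1991] F [0.6, 0.2, -0.6] w 0.0153
[[0.051, 0.124, 0.991], [0.371, 0.919, -0.134], [-0.927, 0.374, 0.001]]
lip now [0.46578798 0.12343516 0.13725563] tilt 21.990626817672055
```

View pics/w5.png

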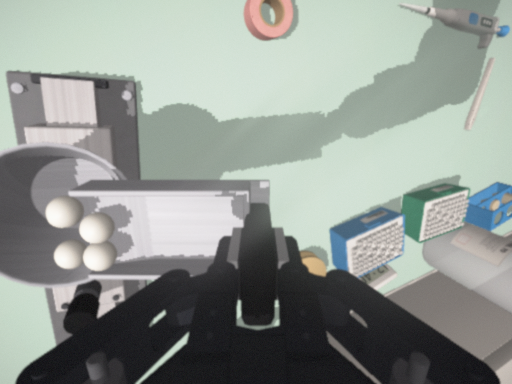

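View pics/s5.png

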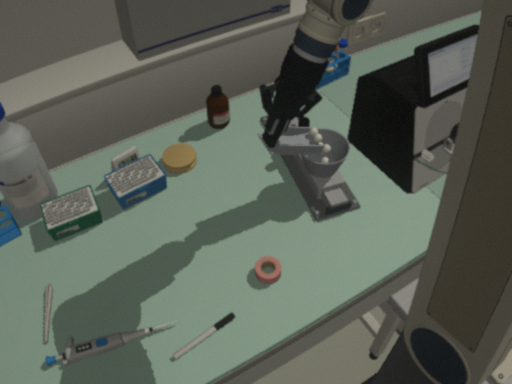

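The balls are leaving the lip into the hopper at a 22° tip. I'll tip further to empty the tray.

```bash
python3 - <<'E'
from h import *
H=np.array([.463,.1015,0]);L=H-u*.022
R0,p0=pour(22,L+uz*.138)
for th in (27,32,37,42):
    R1,p1=pour(th,L+uz*.138);print(th,rel(R0,p0,R1,p1))
R0,p0=pour(42,L+uz*.138)
for th,z in ((30,.15),(15,.18),(0,.2)):
    R1,p1=pour(th,L+uz*z);print(th,rel(R0,p0,R1,p1))
E
```

```text
27 ([-0.04, -0.0087, -0.0], [0.0, 0.0, 0.0278])
32 ([-0.079, -0.0209, -0.0], [0.0, 0.0, 0.0556])
37 ([-0.1168, -0.0364, -0.0], [-0.0, 0.0, 0.0833])
42 ([-0.1532, -0.0552, -0.0], [0.0, 0.0, 0.1111])
30 ([0.0621, 0.0387, 0.0], [-0.0, -0.0, -0.0667])
15 ([0.0936, 0.0984, -0.0], [0.0, -0.0, -0.15])
0 ([0.1454, 0.1008, 0.0], [0.0, -0.0, -0.2333])
```

{"method": "move_arm", "body": {
  "series": [
    [[-0.02,-0.004,0],[0,0,0.014],0],
    [[-0.04,-0.009,0],[0,0,0.028],0],
    [[-0.06,-0.015,0],[0,0,0.042],0],
    [[-0.079,-0.021,0],[0,0,0.056],0],
    [[-0.117,-0.036,0],[0,0,0.083],0],
    [[-0.153,-0.055,0],[0,0,0.111],0],
    [[-0.153,-0.055,0],[0,0,0.111],0],
    [[-0.153,-0.055,0],[0,0,0.111],0],
    [[-0.153,-0.055,0],[0,0,0.111],0],
    [[-0.153,-0.055,0],[0,0,0.111],0]
  ]
}}

```text
t: 10.1
ee_pos: [0.4752, 0.1957, 0.2293]
tcp_rot: [[0.089, 0.099, 0.991], [0.661, 0.739, -0.133], [-0.745, 0.667, 0.001]]
force: [0.0, -0.1, -1.6]
gripper_width: 0.0153
```

```bash
python3 - <<'E'
from h import *
o=st()
cv2.imwrite('pics/w6.png',arm.snapshot('wrist')[:,:,::-1])
E
```

```text
t 10.1 q [-10.6, 7.7, -19.6, 65.3, 41.8, -4.0] p [0.4752, 0.1957, 0.2293] F [0.0, -0.1, -1.6] w 0.0153
[[0.089, 0.099, 0.991], [0.661, 0.739, -0.133], [-0.745, 0.667, 0.001]]
```

View pics/w6.png

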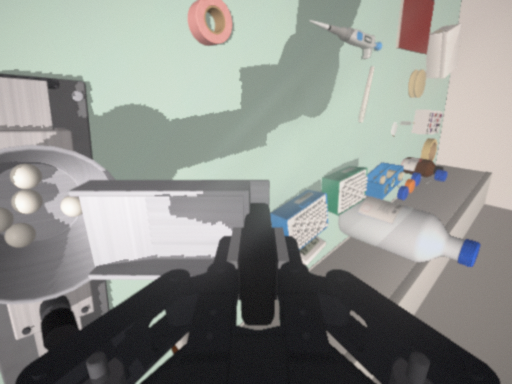

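All five balls show in the hopper, at (26,176), (28,202), (3,220), (18,235) and (71,205). The wrist force has dropped to about 1.6 N, which matches the empty tray. I'll raise and level the tray.

{"method": "move_arm", "body": {
  "series": [
    [[-0.05,0,0],[0,0,0],0],
    [[-0.06,0.04,0],[0,0,-0.02],0],
    [[0.0,0.05,0],[0,0,-0.067],0],
    [[0.05,0.06,0],[0,0,-0.1],0],
    [[0.08,0.08,0],[0,0,-0.13],0],
    [[0.1,0.09,0],[0,0,-0.17],0],
    [[0.12,0.1,0],[0,0,-0.2],0],
    [[0.145,0.101,0],[0,0,-0.233],0],
    [[0.145,0.101,0],[0,0,-0.233],0]
  ]
}}

```text
t: 11.05
ee_pos: [0.4808, 0.2402, 0.2184]
tcp_rot: [[-0.0, 0.13, 0.991], [-0.003, 0.991, -0.13], [-1.0, -0.003, -0.0]]
force: [1.4, 1.3, -2.1]
gripper_width: 0.0153
```

```bash
python3 - <<'E'
from h import *
o=st();R0=np.array(o['tcp_rot']);p0=np.array(o['ee_pos'])
print(rel(R0,p0,toolR([0,0,-1],-u),[.4965,.399,.19]))
cv2.imwrite('pics/w7.png',arm.snapshot('wrist')[:,:,::-1])
E
```

```text
t 11.05 q [17.7, 13.9, -1.9, 74.3, -0.2, 25.2] p [0.4808, 0.2402, 0.2184] F [1.4, 1.3, -2.1] w 0.0153
[[-0.0, 0.13, 0.991], [-0.003, 0.991, -0.13], [-1.0, -0.003, -0.0]]
([0.1115, 0.6384, -0.0206], [0.0019, -0.0, 0.0011])
```

View pics/w7.png

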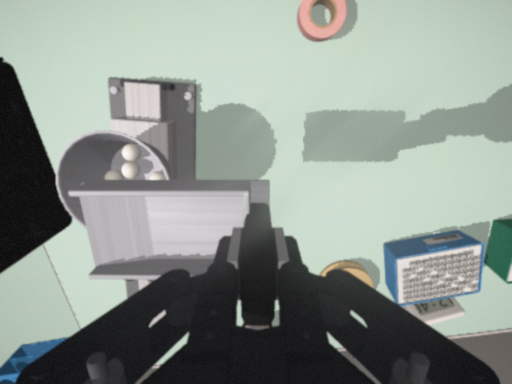

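{"method": "move_arm", "body": {
  "series": [
    [[0,0.15,-0.02],[0,0,0],0],
    [[0.05,0.33,-0.02],[0,0,0],0],
    [[0.1,0.5,-0.02],[0.002,0,0],0],
    [[0.25,0.6,-0.02],[0.002,0,0.001],0],
    [[0.4,0.638,-0.02],[0.002,0,0.001],0],
    [[0.55,0.638,-0.02],[0.002,0,0.001],0],
    [[0.65,0.638,-0.02],[0.002,0,0.001],0],
    [[0.68,0.638,-0.02],[0.002,0,0.001],0],
    [[0.68,0.638,-0.02],[0.002,0,0.001],0],
    [[0.68,0.638,-0.02],[0.002,0,0.001],0]
  ]
}}

```text
t: 12.1
ee_pos: [0.4985, 0.3963, 0.0506]
tcp_rot: [[0.003, 0.141, 0.99], [0.004, 0.99, -0.141], [-1.0, 0.004, 0.002]]
force: [0.3, -0.1, -0.6]
gripper_width: 0.0154
```

{"method": "move_arm", "body": {
  "series": [
    [[0.02,0,0],[0,0,0],0],
    [[0.035,0,0],[0,0,0],0],
    [[0.045,0,0],[0,0,0],0],
    [[0.05,0,0],[0,0,0],0],
    [[0.05,0,0],[0,0,0],0]
  ]
}}

```text
t: 12.6
ee_pos: [0.4975, 0.3962, 0.0362]
tcp_rot: [[0.0, 0.141, 0.99], [0.002, 0.99, -0.141], [-1.0, 0.002, 0.0]]
force: [-0.6, -0.2, -1.6]
gripper_width: 0.0152
```

Not in contact yet (-1.6 N is the tray's weight), so I'll creep down.

{"method": "move_arm", "body": {
  "series": [
    [[0.004,0,0],[0,0,0],0],
    [[0.008,0,0],[0,0,0],0],
    [[0.01,0,0],[0,0,0],0],
    [[0.01,0,0],[0,0,0],0]
  ]
}}

```text
t: 13.0
ee_pos: [0.4975, 0.3962, 0.0338]
tcp_rot: [[0.001, 0.141, 0.99], [0.002, 0.99, -0.141], [-1.0, 0.002, 0.0]]
force: [0.6, 0.0, -1.4]
gripper_width: 0.0154
```

{"method": "move_arm", "body": {
  "series": [
    [[0.003,0,0],[0,0,0],0],
    [[0.006,0,0],[0,0,0],0],
    [[0.006,0,0],[0,0,0],0],
    [[0.006,0,0],[0,0,0],0]
  ]
}}

```text
t: 13.4
ee_pos: [0.4976, 0.3963, 0.0331]
tcp_rot: [[0.001, 0.141, 0.99], [0.002, 0.99, -0.141], [-1.0, 0.003, 0.001]]
force: [-2.5, -0.9, 5.4]
gripper_width: 0.0149
```

The tray is on the worktop (+5.4 N). I'll release it and retreat upward.

{"method": "move_arm", "body": {
  "series": [
    [[0,0,0],[0,0,0],85],
    [[0,0,0],[0,0,0],85],
    [[0,0,0],[0,0,0],85],
    [[0,0,0],[0,0,0],85],
    [[0,0,0],[0,0,0],85],
    [[0,0,0],[0,0,0],85],
    [[-0.1,0,0],[0,0,0],85],
    [[-0.3,0,0],[0,0,0],85],
    [[-0.5,0,0],[0,0,0],85],
    [[-0.7,0,0],[0,0,0],85]
  ]
}}

```text
t: 14.4
ee_pos: [0.4971, 0.3956, 0.2093]
tcp_rot: [[0.001, 0.141, 0.99], [0.002, 0.99, -0.141], [-1.0, 0.002, 0.0]]
force: [1.0, 0.6, 0.4]
gripper_width: 0.085
```

```bash
python3 - <<'E'
from h import *
o=st();R0=np.array(o['tcp_rot']);p0=np.array(o['ee_pos'])
cv2.imwrite('pics/w8.png',arm.snapshot('wrist')[:,:,::-1])
R1=toolR([0,0,-1],sy)
K=np.array([.5664,.0789,0])
print(rel(R0,p0,R1,K+uz*.25))
print(rel(R0,p0,R1,K*.45+p0*[.55,.55,0]+uz*.25))
E
```

```text
t 14.4 q [30.9, 23.6, 11.1, 77.4, 0.1, 39.0] p [0.4971, 0.3956, 0.2093] F [1.0, 0.6, 0.4] w 0.085
[[0.001, 0.141, 0.99], [0.002, 0.99, -0.141], [-1.0, 0.002, 0.0]]
([-0.1651, -1.2149, 0.4525], [0.0256, 0.0, -0.0007])
([-0.1638, -0.5465, 0.2036], [0.0256, 0.0, -0.0007])
```

View pics/w8.png

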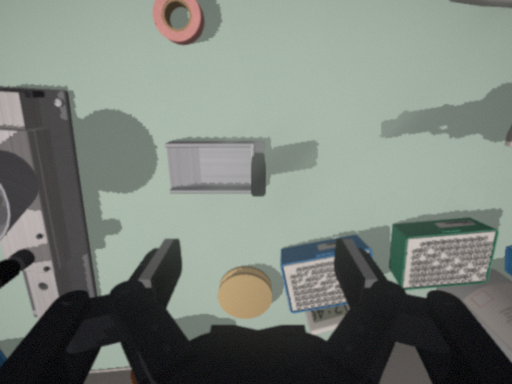

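The tray stands level where it was, empty. Next is the knob.

{"method": "move_arm", "body": {
  "series": [
    [[-0.164,-0.15,0.06],[0.01,0,0],85],
    [[-0.164,-0.35,0.13],[0.02,0,0],85],
    [[-0.164,-0.547,0.204],[0.026,0,0],85],
    [[-0.164,-0.75,0.28],[0.026,0,0],85],
    [[-0.164,-0.95,0.354],[0.026,0,0],85],
    [[-0.164,-1,0.373],[0.026,0,0],85],
    [[-0.164,-1,0.45],[0.026,0,0],85],
    [[-0.164,-1,0.45],[0.026,0,0],85]
  ]
}}

```text
t: 15.25
ee_pos: [0.5752, 0.1308, 0.2474]
tcp_rot: [[0.001, 0.224, 0.975], [0.002, 0.975, -0.224], [-1.0, 0.002, 0.0]]
force: [-0.8, 0.4, -0.4]
gripper_width: 0.0852
```

```bash
python3 - <<'E'
from h import *
o=st();R0=np.array(o['tcp_rot']);p0=np.array(o['ee_pos'])
im=arm.snapshot('wrist')[:,:,::-1].copy()
R1=toolR([0,0,-1],sy)
K=np.array([.5664,.0789,0])
print(rel(R0,p0,R1,K+uz*.18));c=cam('wrist',o)
for a in np.linspace(0,6.28,30):
    q=proj(c,K+uz*.102+.013*np.array([np.cos(a),np.sin(a),0]))[0];cv2.circle(im,(int(q[0].round()),int(q[1].round())),1,(0,0,255),-1)
for x in (.06,.12):
    q=proj(c,K+sx*x+uz*.036)[0];cv2.circle(im,(int(q[0].round()),int(q[1].round())),2,(0,255,0),-1)
cv2.imwrite('pics/w9.png',cv2.resize(im,None,fx=1.5,fy=1.5))
E
```

```text
t 15.25 q [4.6, 18.5, 8.9, 80.3, 0.1, 17.5] p [0.5752, 0.1308, 0.2474] F [-0.8, 0.4, -0.4] w 0.0852
[[0.001, 0.224, 0.975], [0.002, 0.975, -0.224], [-1.0, 0.002, 0.0]]
([0.2693, -0.2108, 0.0121], [-0.0012, 0.0002, -0.0007])
```

View pics/w9.png

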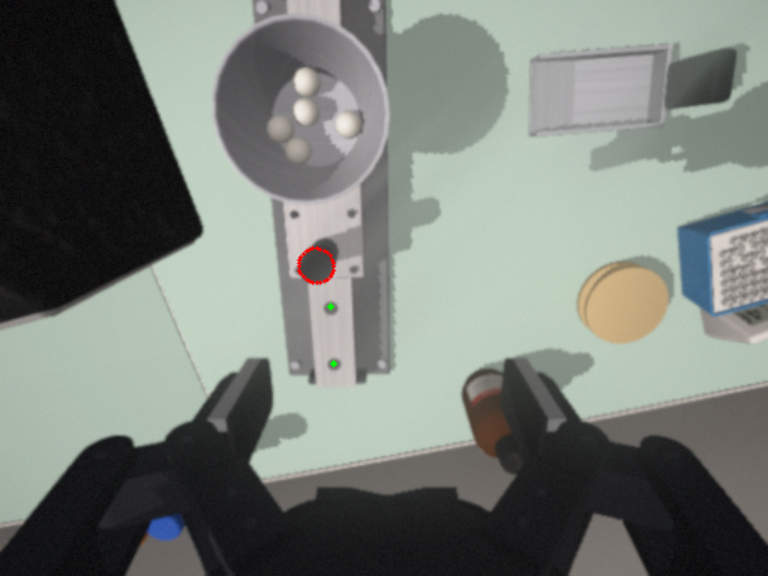

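All five balls lie in the hopper. The knob overlay and both hole markers fit, so I'll descend.

{"method": "move_arm", "body": {
  "series": [
    [[0.05,-0.211,0.012],[-0.001,0,0],85],
    [[0.15,-0.211,0.012],[-0.001,0,0],85],
    [[0.25,-0.211,0.012],[-0.001,0,0],85],
    [[0.35,-0.211,0.012],[-0.001,0,0],85],
    [[0.42,-0.211,0.012],[-0.001,0,0],85],
    [[0.42,-0.211,0.012],[-0.001,0,0],85]
  ]
}}

```text
t: 15.9
ee_pos: [0.5631, 0.0814, 0.1406]
tcp_rot: [[-0.004, 0.217, 0.976], [0.002, 0.976, -0.217], [-1.0, 0.001, -0.004]]
force: [-0.2, 0.3, -0.3]
gripper_width: 0.0848
```

```bash
python3 - <<'E'
from h import *
o=st();R0=np.array(o['tcp_rot']);p0=np.array(o['ee_pos'])
im=arm.snapshot('wrist')[:,:,::-1].copy()
R1=toolR([0,0,-1],sy)
K=np.array([.5664,.0789,0])
print(rel(R0,p0,R1,K+uz*.070));c=cam('wrist',o)
for a in np.linspace(0,6.28,30):
    q=proj(c,K+uz*.102+.013*np.array([np.cos(a),np.sin(a),0]))[0];cv2.circle(im,(int(q[0].round()),int(q[1].round())),1,(0,0,255),-1)
for x in (.06,.12):
    q=proj(c,K+sx*x+uz*.036)[0];cv2.circle(im,(int(q[0].round()),int(q[1].round())),2,(0,255,0),-1)
cv2.imwrite('pics/w10.png',cv2.resize(im,None,fx=1.5,fy=1.5))
E
```

```text
t 15.9 q [-0.3, 19.1, -6.1, 65.0, 0.1, 12.2] p [0.5631, 0.0814, 0.1406] F [-0.2, 0.3, -0.3] w 0.0848
[[-0.004, 0.217, 0.976], [0.002, 0.976, -0.217], [-1.0, 0.001, -0.004]]
([0.2824, -0.0072, 0.0163], [0.001, -0.0013, -0.0005])
```

View pics/w10.png

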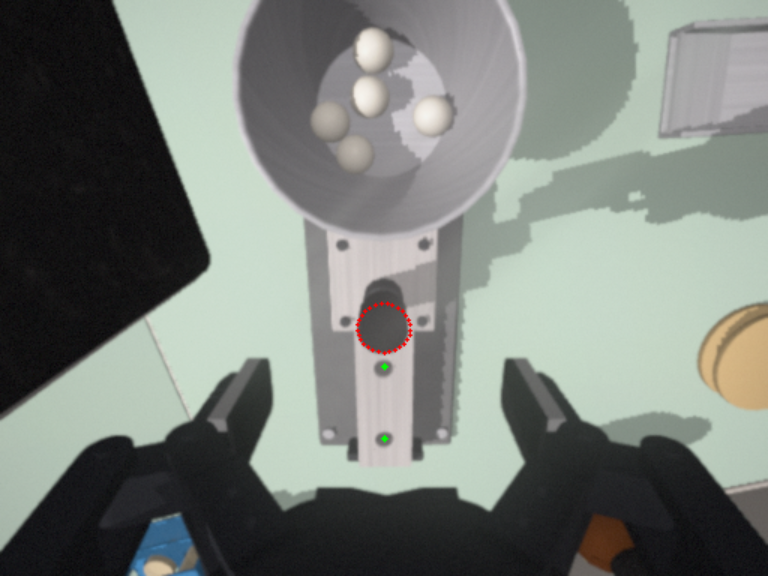

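The overlay still fits the knob at (385,328) and both holes. I'll go down and close on it.

{"method": "move_arm", "body": {
  "series": [
    [[0.08,-0.007,0.016],[0,-0.001,0],85],
    [[0.16,-0.007,0.016],[0,-0.001,0],85],
    [[0.24,-0.007,0.016],[0,-0.001,0],85],
    [[0.282,-0.007,0.016],[0,-0.001,0],85],
    [[0.282,-0.007,0.016],[0,-0.001,0],85],
    [[0.282,-0.007,0.016],[0,-0.001,0],5],
    [[0.282,-0.007,0.016],[0,-0.001,0],5],
    [[0.282,-0.007,0.016],[0,-0.001,0],5],
    [[0.282,-0.007,0.016],[0,-0.001,0],5],
    [[0.282,-0.007,0.016],[0,-0.001,0],5]
  ],
  "grip_force": 60
}}

```text
t: 16.95
ee_pos: [0.5689, 0.078, 0.0731]
tcp_rot: [[0.005, 0.218, 0.976], [0.001, 0.976, -0.218], [-1.0, 0.002, 0.004]]
force: [-0.4, -1.2, 5.9]
gripper_width: 0.0243
```

{"method": "move_arm", "body": {
  "series": [
    [[0,0,0],[0,0,0],5],
    [[0,0,0],[0,0,0],5],
    [[0,0,0],[0,0,0],5]
  ]
}}

```text
t: 17.25
ee_pos: [0.5689, 0.078, 0.0731]
tcp_rot: [[0.005, 0.218, 0.976], [0.001, 0.976, -0.218], [-1.0, 0.002, 0.005]]
force: [-1.0, -0.5, 5.1]
gripper_width: 0.024
```

```bash
python3 - <<'E'
from h import *
o=st();R0=np.array(o['tcp_rot']);print((R0.T@(sx*.06)/.25).round(4))
cv2.imwrite('pics/w11.png',arm.snapshot('wrist')[:,:,::-1])
E
```

```text
t 17.25 q [-0.6, 22.1, -12.1, 55.5, 0.1, 12.0] p [0.5689, 0.078, 0.0731] F [-1.0, -0.5, 5.1] w 0.024
[[0.005, 0.218, 0.976], [0.001, 0.976, -0.218], [-1.0, 0.002, 0.005]]
[ 0.0011 -0.0005  0.24  ]
```

View pics/w11.png

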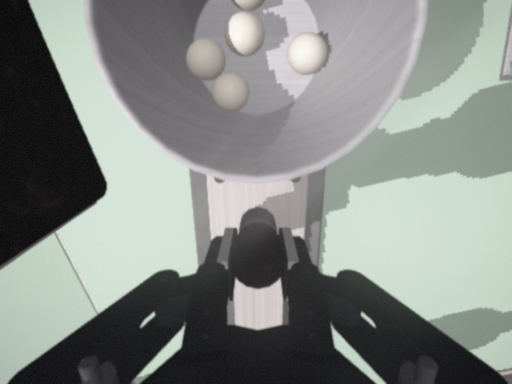

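The knob is held between the fingers, with the opening at 24 mm. I'll pull it up about 23 mm.

{"method": "move_arm", "body": {
  "series": [
    [[-0.016,0,0],[0,0,0],5],
    [[-0.032,0,0],[0,0,0],5],
    [[-0.048,0,0],[0,0,0],5],
    [[-0.064,0,0],[0,0,0],5],
    [[-0.08,0,0],[0,0,0],5],
    [[-0.092,0,0],[0,0,0],5],
    [[-0.092,0,0],[0,0,0],5],
    [[-0.092,0,0],[0,0,0],5]
  ],
  "grip_force": 80
}}

```text
t: 18.1
ee_pos: [0.5684, 0.0781, 0.0951]
tcp_rot: [[0.004, 0.218, 0.976], [0.002, 0.976, -0.218], [-1.0, 0.002, 0.003]]
force: [1.6, 0.3, -8.5]
gripper_width: 0.0235
```

```bash
python3 - <<'E'
from h import *
o=st();R0=np.array(o['tcp_rot']);print((R0.T@(sx*.06)/.25).round(4))
cv2.imwrite('pics/w12.png',arm.snapshot('wrist')[:,:,::-1])
E
```

```text
t 18.1 q [-0.6, 21.1, -10.2, 58.6, 0.1, 12.0] p [0.5684, 0.0781, 0.0951] F [1.6, 0.3, -8.5] w 0.0235
[[0.004, 0.218, 0.976], [0.002, 0.976, -0.218], [-1.0, 0.002, 0.003]]
[ 0.0007 -0.0005  0.24  ]
```

View pics/w12.png

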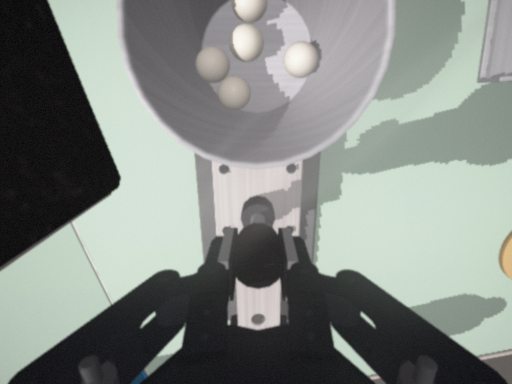

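Lifted 22 mm with a spring pull of 8.5 N, so the pin is clear. Now I'll slide 60 mm.

{"method": "move_arm", "body": {
  "series": [
    [[0,0,0.02],[0,0,0],5],
    [[0,0,0.05],[0,0,0],5],
    [[0,0,0.085],[0,0,0],5],
    [[0,0,0.12],[0,0,0],5],
    [[0,0,0.155],[0,0,0],5],
    [[0,0,0.19],[0,0,0],5],
    [[0,0,0.22],[0,0,0],5],
    [[0,0,0.235],[0,0,0],5],
    [[0,0,0.24],[0,0,0],5],
    [[0,0,0.24],[0,0,0],5]
  ]
}}

```text
t: 19.15
ee_pos: [0.6278, 0.0651, 0.0955]
tcp_rot: [[0.005, 0.218, 0.976], [0.002, 0.976, -0.218], [-1.0, 0.003, 0.004]]
force: [0.4, 4.7, -8.8]
gripper_width: 0.0236
```

```bash
python3 - <<'E'
from h import *
o=st();print(np.dot(np.array(o['ee_pos'])-[.5684,.0781,.0951],sx),np.dot(np.array(o['ee_pos'])-[.5684,.0781,.0951],sy))
cv2.imwrite('pics/w13.png',arm.snapshot('wrist')[:,:,::-1])
E
```

```text
t 19.15 q [-1.7, 26.2, -1.7, 61.9, 0.1, 10.8] p [0.6278, 0.0651, 0.0955] F [0.4, 4.7, -8.8] w 0.0236
[[0.005, 0.218, 0.976], [0.002, 0.976, -0.218], [-1.0, 0.003, 0.004]]
0.0608008360262253 0.0003969277201273293
```

View pics/w13.png

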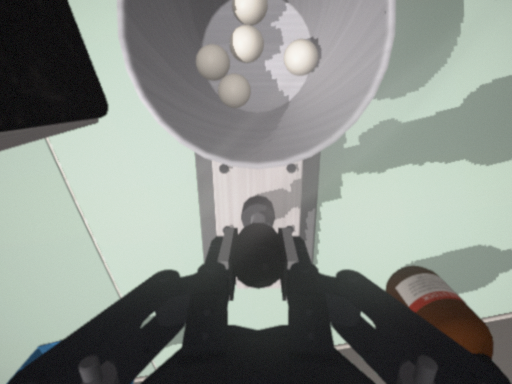

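{"method": "move_arm", "body": {
  "series": [
    [[0,0.002,-0.003],[0,0,0],5],
    [[0,0.002,-0.003],[0,0,0],5],
    [[0.01,0.002,-0.003],[0,0,0],5],
    [[0.02,0.002,-0.003],[0,0,0],5],
    [[0.03,0.002,-0.003],[0,0,0],5],
    [[0.03,0.002,-0.003],[0,0,0],5]
  ]
}}

```text
t: 19.8
ee_pos: [0.6263, 0.0655, 0.0876]
tcp_rot: [[0.003, 0.218, 0.976], [0.001, 0.976, -0.218], [-1.0, 0.002, 0.003]]
force: [2.1, 1.8, -6.7]
gripper_width: 0.0236
```

The lift is now 14.5 mm, below 18 mm, and the spring still pulls down, so the pin has entered the hole. I'll lower it home.

{"method": "move_arm", "body": {
  "series": [
    [[0.01,0,0],[0,0,0],5],
    [[0.02,0,0],[0,0,0],5],
    [[0.03,0,0],[0,0,0],5],
    [[0.04,0,0],[0,0,0],5],
    [[0.05,0,0],[0,0,0],5],
    [[0.056,0,0],[0,0,0],5],
    [[0.058,0,0],[0,0,0],5],
    [[0.058,0,0],[0,0,0],5]
  ]
}}

```text
t: 20.6
ee_pos: [0.6264, 0.0656, 0.0734]
tcp_rot: [[0.004, 0.218, 0.976], [0.001, 0.976, -0.218], [-1.0, 0.002, 0.003]]
force: [0.9, 0.1, -4.6]
gripper_width: 0.0239
```

```bash
python3 - <<'E'
from h import *
o=st()
cv2.imwrite('pics/w14.png',arm.snapshot('wrist')[:,:,::-1]);cv2.imwrite('pics/s14.png',arm.snapshot('scene')[:,:,::-1])
E
```

```text
t 20.6 q [-1.7, 27.0, -3.8, 59.0, 0.1, 10.9] p [0.6264, 0.0656, 0.0734] F [0.9, 0.1, -4.6] w 0.0239
[[0.004, 0.218, 0.976], [0.001, 0.976, -0.218], [-1.0, 0.002, 0.003]]
```

View pics/w14.png

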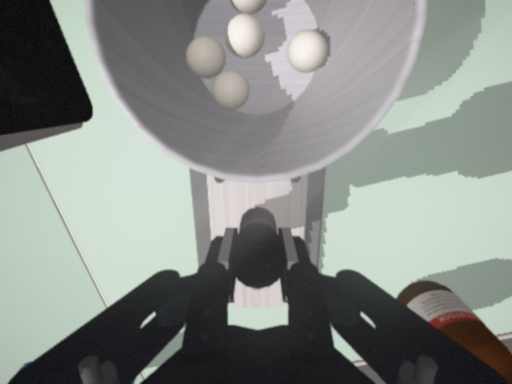

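View pics/s14.png

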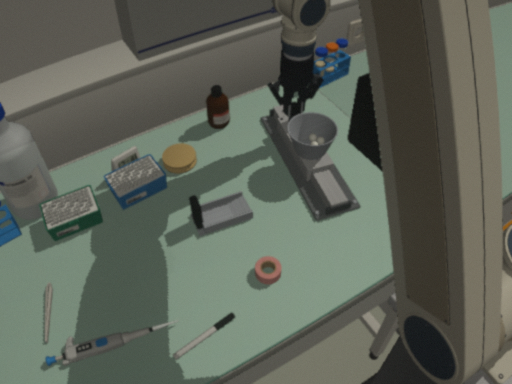

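The spring still pulls with 4.6 N, so the pin is within a fraction of a mm of home. I'll press lightly until it seats.

{"method": "move_arm", "body": {
  "series": [
    [[0.002,0,0],[0,0,0],5],
    [[0.004,0,0],[0,0,0],5],
    [[0.006,0,0],[0,0,0],5],
    [[0.006,0,0],[0,0,0],5],
    [[0.006,0,0],[0,0,0],5]
  ]
}}

```text
t: 21.2
ee_pos: [0.6271, 0.0655, 0.0732]
tcp_rot: [[0.006, 0.218, 0.976], [0.001, 0.976, -0.218], [-1.0, 0.002, 0.005]]
force: [-2.5, -1.0, 5.2]
gripper_width: 0.0237
```

```bash
python3 - <<'E'
from h import *
o=st();T=cam('top');S=cam('scene')
im=arm.snapshot('top')[:,:,::-1]
cv2.imwrite('pics/t15.png',im)
a=cv2.imread('pics/scene0.png');b=arm.snapshot('scene')[:,:,::-1]
d=cv2.absdiff(a,b)
for n,(x,y,r) in dict(petri=(180,157,20),tape=(268,269,18)).items():
    import itertools
    print(n,cv2.phaseCorrelate(np.float32(cv2.cvtColor(a[y-r:y+r,x-r:x+r],6)),np.float32(cv2.cvtColor(np.ascontiguousarray(b[y-r:y+r,x-r:x+r]),6))))
E
```

```text
t 21.2 q [-1.7, 27.0, -3.8, 58.9, 0.1, 10.9] p [0.6271, 0.0655, 0.0732] F [-2.5, -1.0, 5.2] w 0.0237
[[0.006, 0.218, 0.976], [0.001, 0.976, -0.218], [-1.0, 0.002, 0.005]]
petri ((-0.19595036549496214, -0.033117216383342196), 0.8935603874921799)
tape ((0.007146453337014691, -0.11294272609942269), 0.9800011537693165)
```

View pics/t15.png

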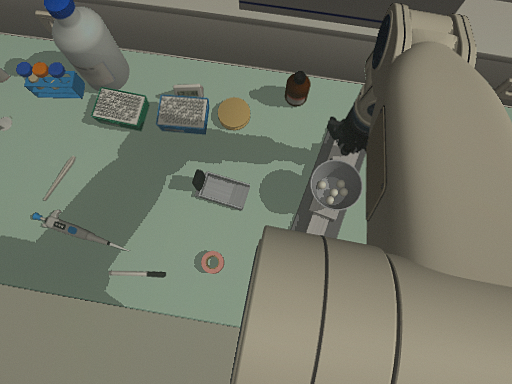

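The top view shows five balls in the hopper at (331,187), the tray upright at (222,190), and the petri dishes (234,113) and tape (211,262) not moved. I'll hand it in.

```bash
python3 - <<'E'
from bench import arm
print(arm.close_job())
E
```

```text
the job is handed in; nothing more can be done
None
```

I did the whole task in the order asked and handed it in at about 21 s, with the knob still held between the fingers and the pin home.

- **Balls and tray:** I lifted the tray by its grip and tipped it into the hopper. All five balls show in the hopper in the last top view. The tray is back upright on the worktop, within a few millimetres of where it started.
- **Feeder:** I pulled the plunger up about 22 mm, slid the carriage along the rail, and lowered the pin into the next hole. The carriage moved 59.5 mm by the tool reading, against 60 mm nominal, which is within the pin's play.
- **Pin home:** The tool height is 73.2 mm, against 73.1 mm when the pin was home in the first hole. The force changed from 4.6 N of spring pull to 5.2 N of support, so the pin is seated. The opening is 23.7 mm.
- **Bystanders:** The petri dishes and tape roll shifted by no more than 0.2 px in the scene camera, so they are where they were.
- **Disagreement:** While I was placing the tray, the wrist-camera overlay of the hopper rim and tray lip sat about 4 mm off. Both were off the same way, so their relative position still held and the pour was not affected.

No other check failed.

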